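# Reset the slice thickness of the green vegetable slicer

### The arm

A 7-joint arm with a two-finger parallel gripper is mounted at the origin on the work surface. World frame = base frame: x ahead of the robot, y to its left, z up, the work surface at z = 0. Lengths are in m, angles in rad, forces in N, time in s.
With the tool pointing down it reaches from about 0.4 to 0.85 m from the base axis. Payload 4.5 kg.
Tool frame: the origin (TCP) lies on the centre line of the jaws, within the pads' length; the fingertips stand r.tip_reach ahead of it and the grasp point (between the pads) lies 3 mm ahead of it (r.tip_reach is the distance from the TCP to the fingertips, in m); z points along the fingers, y is the line along which they close (so a half turn about z gives the same grasp; the last joint's range is limited). The gripper opens to 88 mm and grips with 3 to 60 N. Pads are 18 mm wide; open, the fingers measure 123 mm over their backs; the gripper's body (75 mm by 187 mm) begins 45 mm behind the grasp point.
Start: joints at [-1.303, 0.689, -0.195, 1.565, 0.157, 0.902, -0.215], TCP at [0.145, 0.608, 0.261] pointing down, gripper open.
Joint ranges: [-3.01, 3.01], [-0.46, 2.08], [-1.47, 1.51], [0.13, 2.56], [-1, 4.14], [0.04, 2.09], [-2.66, 2.66]. Speed limits (rad/s): [2.57, 2.57, 3.14, 3.14, 3.14, 3.14, 3.14].

### API

Orientations are given as a unit quaternion [x, y, z, w].
In Python, from plant import readout, eyes, ticket, r gives the robot as it stands. The module is installed in compiled form; this text tells all that it offers.
- The arm moves only by the tool carry_out, never from a script. Its argument "motion" is a list that holds one entry, the list of rows, each a list of 7 numbers: the shift along the tool's x, y, z in mm, then the turn, a rotation vector about the tool's x, y, z in rad, then the opening in per cent of the stroke, from 0 (shut) to 100 (fully open). In form: [[[dx, dy, dz, ax, ay, az, claw], ...]]. A call has 1 to 8 rows; each row shifts and turns the commanded pose from where the row before left it, along the tool's axes as they then stand; what a row does not reach is not made up. A row lasts 1/10 s, in which the tool goes at most 50 mm and 8.59 degrees, less where a joint would pass 70% of its speed; a pose out of reach is approached as far as the arm can. A call is refused whole if a number of a shift passes 50 or a number of a turn 0.15, either way. A call with a gripper value outside its range is refused whole. The fingers move at their own pace and stop on an object; "squeeze" is the grip in N (left out, the last holds). Time passes only in rows, so rows that do not move let the fingers close. It gives the time, the measured TCP pose, the force and the opening at its end, in the units of the state.
- readout.get_state(): the state, without advancing time (a new reading comes with each control period).
- eyes.snapshot(name): name is "scene" or "side" or "wrist"; returns a dict with "pixels" (400x640x3 uint8, red, green, blue), "K" (3x3 intrinsics, pixels), "origin" and "attitude" of the camera in the world. Camera axes: x right, y down, z forward; pixel columns grow to the right and rows downward; lengths in m; the calibration is good to about 2 mm. A picture is of the moment at which its call begins. There is no depth.
- ticket.finish_job(): hands the job in, once; it reports no verdict.
The state is a dict: "clock": time; "q": joint angles; "qd": joint speeds; "joint_torque": joint torques, N m; "tool_pos": TCP position; "eef_rot": TCP orientation; "contact_force": force on the tool from outside, world axes, zero at the start; "moment": the same for the moment, N m; "opening": opening from 0.0 (shut) to 1.0 (fully open).
Only numpy, scipy, OpenCV 4.12 (cv2) and the standard library are available. Lean on these libraries where they do the work, as an engineer would, in place of code of your own. Each camera call takes 0.05 s, during which the arm holds its last target. There are 200 camera calls.

### The job

Set the green vegetable slicer to the yellow thickness mark: swing its lock ring's lever counterclockwise until it is fully loose, turn the black adjuster until its pointer is at the yellow mark, then swing the lever back until the ring is fully tight again and let go. Never turn the adjuster while the ring is tight, and leave the orange slicer's lock lever and adjuster alone.

Things in the scene. Friction and masses are not known exactly. Their poses are not given: they have to be found in the camera images.
- green_ring (a joint): Lock ring of the green slicer (fixed to the counter), rad: 0 = tight stop, 1.05 = loose stop, growing counterclockwise seen from above. Dark steel ring, radius 42 mm, on the adjuster's upright axis, with one radial lever (18 mm wide, its top 52 mm above the counter) carrying the red handle post. Starts within 0.08 of tight; stays where left; 2 N at the post turns it.
- green_handle (a point): Point on the upright round red post on the lever, 80 mm above the counter: post 13 mm in diameter, 52 to 96 mm above the counter. It travels on a circle of radius 75 mm about the adjuster's axis and can turn between gripper pads, so the gripper need not turn. x axis: outward along the lever, turning with the ring; z up.
- green_adjuster (a joint): Thickness adjuster of the green slicer (flat, 290 x 124 mm, dial plate at its end near the robot), rad, growing counterclockwise seen from above, stops at 0 and 1.4. Its white pointer meets the broad yellow mark at 0.9; thin white marks lie at 0, 0.3, 0.6, 1.2. Starts between 0 and 0.35; stays where left; 0.06 N m turns it.
- green_grip (a point): Point on the adjuster's upright axis, 80 mm above the counter, at the height to grip it: a black upright bar 44 mm long, 14 mm thick, from 57 to 94 mm above the counter, on a disc of radius 22 mm. x axis: along the bar, towards the pointer's end; z up.
- orange_ring (a joint): Lock ring of the orange slicer, otherwise the same machine as the green one, standing beside it; tight near 0. To be left alone.
- orange_adjuster (a joint): Adjuster of the orange slicer, between 0 and 0.35 at the start. To be left alone.

How it is judged:
On the way, in this order (a step that is already met when the one before it is completed fails the run):
1. the green slicer's lock ring is loosened (beyond 0.85 rad) (value of joint green_ring above 0.85 rad), for 0.2 s.
2. with the ring still loose, the adjuster is at the yellow mark (0.9 rad, within 0.18) (value of joint green_ring above 0.85 rad and value of joint green_adjuster between 0.72 and 1.08 rad), for 0.2 s.
At the end, for the whole second after the job is handed in: The green slicer's lock ring is tight again (within 0.18 rad of its tight stop) with its adjuster at the yellow mark (0.9 rad, within 0.18), both let go (value of joint green_ring below 0.18 rad and value of joint green_adjuster between 0.72 and 1.08 rad); the robot touches nothing.
It fails at once if the green adjuster is turned while its lock ring is tight (below 0.35 rad) (value of joint green_ring below 0.35 rad and (velocity of joint green_adjuster above 0.15 rad/s or velocity of joint green_adjuster below -0.15 rad/s)).
It fails at once if the orange slicer's lock ring or adjuster is turned (value of joint orange_ring above 0.25 rad or velocity of joint orange_adjuster above 0.15 rad/s or velocity of joint orange_adjuster below -0.15 rad/s).
It also fails if it takes over 64 s, if anything falls off the work surface, if the arm or the gripper's body presses on something with over 40 N, if the wrist force passes 120 N, or if a joint passes its speed limit or range.

## Working session

There is one attempt and no reset: what is moved stays moved. The work goes in short steps, Python scripts to look and compute and a tool call to move; the robot and the scene stay as the last step left them, time stands still between calls to the robot, and variables do not carry over. Pictures are saved under pics/ and viewed, on a budget of 10 in all, crops included, one or two more only if the job needs it, and the job is handed in when it is done.

Besides the shell and the picture viewer there is one more tool, called in YAML: its name, and indented under it one key for each argument. carry_out: Moves the arm, as the interface text tells. Its arguments: {"type":"object","properties":{"motion":{"type":"array","items":{"type":"array","items":{"type":"array","items":{"type":"number"}}}},"squeeze":{"type":"number"}},"required":["motion"]}

```bash
mkdir -p pics
cat > h.py <<'E'
import numpy as np, cv2
from plant import readout, eyes, ticket, r
from scipy.spatial.transform import Rotation as R
def rot(a):
    a=np.array(a,float)
    return a if a.shape==(3,3) else R.from_quat(a).as_matrix()
def ray(s,u,v,z):
    d=rot(s["attitude"])@np.linalg.inv(s["K"])@np.array([u,v,1.]); o=np.array(s["origin"])
    return o+d*(z-o[2])/d[2]
def save(s,n): cv2.imwrite(f"pics/{n}.png",s["pixels"][:,:,::-1])
E
python3 - <<'E'
from h import *
for n in("scene","side"):
    s=eyes.snapshot(n); save(s,n+"0"); print(n,s["origin"],s["attitude"],s["K"][0])
st=readout.get_state(); print(st["clock"],st["tool_pos"],st["eef_rot"],st["opening"],r.tip_reach,rot(st["eef_rot"]).round(2))
E
```

```text
scene [1.05292199 0.03119853 0.44971433] [ 0.61799815  0.63740597 -0.3387865  -0.31147331] [370.60004023   0.         312.21158625]
side [ 0.35402584 -0.78822572  0.70608106] [ 0.8908603  -0.0919327   0.03302681 -0.44365023] [454.82629298   0.         316.42853746]
0.1 [0.14470179 0.60746155 0.25998072] [ 1.16591715e-01  9.93179571e-01 -8.43304780e-04 -3.15831024e-05] 0.9988865749129332 0.022 [[-0.97  0.23 -0.  ]
 [ 0.23  0.97 -0.  ]
 [-0.   -0.   -1.  ]]
```

View pics/scene0.png

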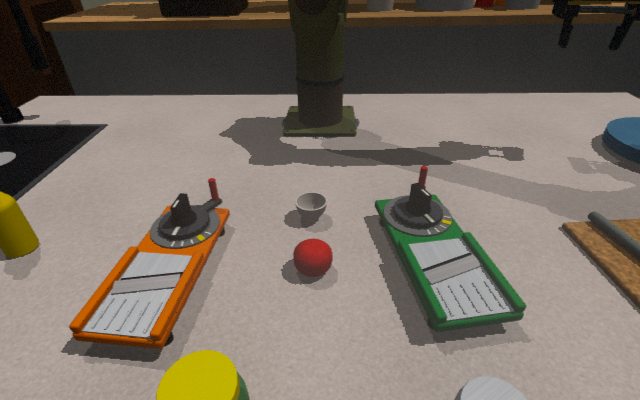

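View pics/side0.png

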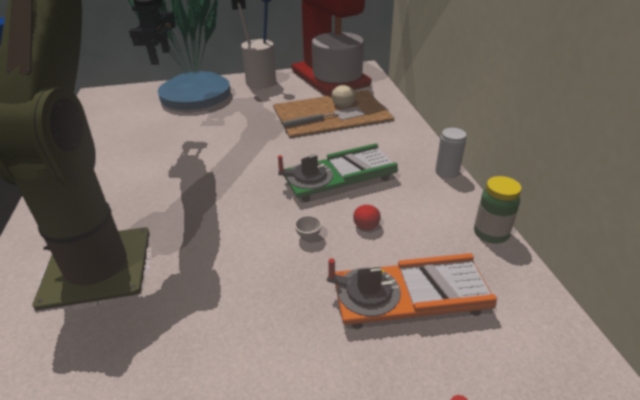

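The scene view shows the green slicer on the right: bar about (420,200), red post about (423,177). In the side view the bar is about (310,165) and the post about (281,162). Next I triangulate both.

Run:
```python
from h import *
def mask(im,n):
    h=cv2.cvtColor(im,cv2.COLOR_RGB2HSV).astype(int)
    m=((h[...,0]<8)|(h[...,0]>172))&(h[...,1]>130)&(h[...,2]>60)
    k,l,st,c=cv2.connectedComponentsWithStats(m.astype(np.uint8))
    return [(st[i],c[i].round(1)) for i in range(1,k) if st[i][4]>20]
for n in("scene","side"):
    s=eyes.snapshot(n)
    for st,c in mask(s["pixels"],n):
        print(n,st,c,"z.074:",ray(s,*c,.074).round(3))
    if n=="scene": print("bar top z.094",ray(s,420,187,.094).round(3),"ring",ray(s,418,215,.045).round(3))
    else: print("bar top",ray(s,309,157,.094).round(3),"ring",ray(s,311,174,.045).round(3))
    x,y=(365,140) if n=="scene" else (260,135)
    cv2.imwrite(f"pics/c_{n}.png",cv2.resize(s["pixels"][y:y+90,x:x+110,::-1],None,fx=5,fy=5,interpolation=cv2.INTER_CUBIC))
a,b=[cv2.imread(f"pics/c_{n}.png") for n in("scene","side")]
cv2.imwrite("pics/both.png",cv2.resize(np.vstack([a,b]),None,fx=.66,fy=.66))
```

```text
scene [208 178  11  22  77] [213.6 187.8] z.074: [ 0.483 -0.185  0.074]
scene [294 239  38  32 881] [313.8 253.4] z.074: [0.655 0.009 0.074]
bar top z.094 [0.507 0.188 0.094] ring [0.523 0.188 0.045]
side [330   0  18  12  93] [338.5   3.3] z.074: [0.953 1.719 0.074]
side [303   3  18  50 461] [309.1  25.2] z.074: [0.73  1.373 0.074]
side [292  61  43  29 333] [309.3  73.7] z.074: [0.623 0.788 0.074]
side [355 205  23  16 298] [365.9 213. ] z.074: [ 0.599 -0.037  0.074]
side [452 396  15   4  48] [458.5 397.8] z.074: [ 0.611 -0.479  0.074]
bar top [0.513 0.191 0.094] ring [0.516 0.186 0.045]
```

View pics/both.png

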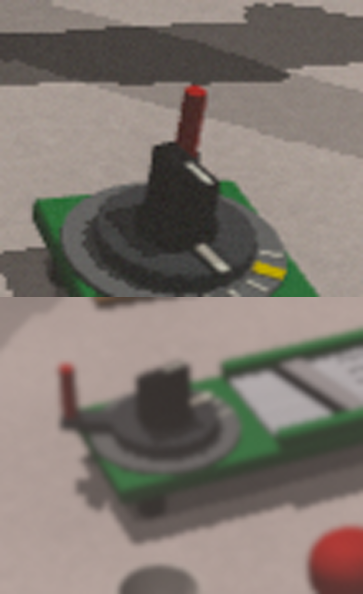

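Run:
```python
from h import *
for n,post,ptr,c,bt in(("scene",(424,168),(429,218),None,None),("side",(279.7,156.5),None,None,None)):
    s=eyes.snapshot(n); print(n,"post",ray(s,*post,.096).round(4))
    if n=="scene":
        # crop px -> image: bar top corners, white top strip ends, disc pointer ends, yellow mark
        for nm,(u,v),z in(("strip a",(187,163),.094),("strip b",(212,185),.094),("bar top far-left",(155,150),.094),("bar top near",(203,190),.094),("disc ptr a",(198,245),.057),("disc ptr b",(226,271),.057),("yellow",(269,270),.04)):
            print(nm,ray(s,365+u/3.3,140+v/3.3,z).round(4))
```

```text
scene post [0.4452 0.2067 0.096 ]
strip a [0.5146 0.1891 0.094 ]
strip b [0.5347 0.1976 0.094 ]
bar top far-left [0.5022 0.1748 0.094 ]
bar top near [0.5392 0.1922 0.094 ]
disc ptr a [0.5363 0.1959 0.057 ]
disc ptr b [0.558  0.2056 0.057 ]
yellow [0.5354 0.2359 0.04  ]
side post [0.4403 0.2074 0.096 ]
```

carry_out:
  motion:
    - [[-32, -27, 5, 0, 0, 0, 40], [-32, -27, 5, 0, 0, 0, 40], [-32, -27, 5, 0, 0, 0, 40], [-32, -27, 5, 0, 0, 0, 40], [-32, -27, 5, 0, 0, 0, 40], [-32, -27, 5, 0, 0, 0, 40], [-32, -27, 5, 0, 0, 0, 40], [-32, -27, 5, 0, 0, 0, 40]]
  squeeze: 20

```text
clock: 1.1
tool_pos: [0.3447, 0.3374, 0.2207]
eef_rot: [0.117, 0.993, 0.0, 0.0]
contact_force: [1.6, 0.6, -1.3]
opening: 0.399
```

carry_out:
  motion:
    - [[-31, -26, 4, 0, 0, 0, 40], [-31, -26, 4, 0, 0, 0, 40], [-31, -26, 4, 0, 0, 0, 40], [-31, -26, 4, 0, 0, 0, 40], [0, 0, 0, 0, 0, 0, 40], [0, 0, 0, 0, 0, 0, 40]]

```text
clock: 1.7
tool_pos: [0.4408, 0.2079, 0.2046]
eef_rot: [0.118, 0.993, 0.0, -0.0]
contact_force: [-0.1, 0.2, 0.4]
opening: 0.4
```

Run:
```python
from h import *
s=eyes.snapshot("wrist"); save(s,"w1"); np.savez("w1.npz",**s)
st=readout.get_state(); print(st["clock"],st["tool_pos"],rot(st["eef_rot"]).round(3),st["opening"],s["origin"])
for p in((.516,.188,.094),(.443,.207,.096)):
    c=rot(s["attitude"]).T@(np.array(p)-s["origin"]); print(s["K"]@c/c[2])
```

```text
1.75 [0.44012483 0.20933369 0.20479696] [[-0.973  0.232 -0.   ]
 [ 0.232  0.973  0.001]
 [ 0.     0.001 -1.   ]] 0.3970959240292037 [0.37226856 0.22535627 0.32902423]
[315.06244133 282.28042492   1.        ]
[316.36274778 205.995804     1.        ]
```

View pics/w1.png

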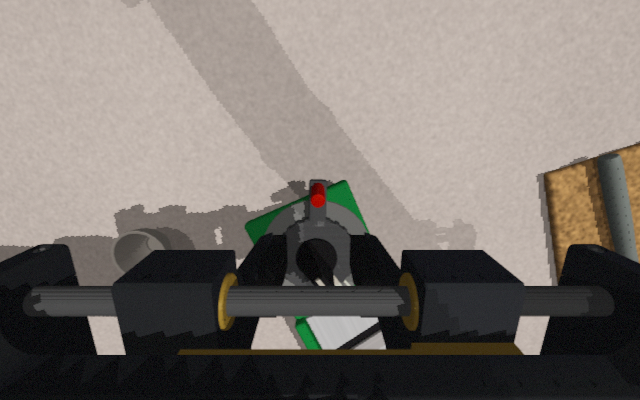

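The wrist view shows the post top at (318,200), centred between the open fingers, with the lever running down to the ring. I descend and grip.

carry_out:
  motion:
    - [[0, -2, 25, 0, 0, 0, 40], [0, 0, 25, 0, 0, 0, 40], [0, 0, 25, 0, 0, 0, 40], [0, 0, 25, 0, 0, 0, 40], [0, 0, 21, 0, 0, 0, 40], [0, 0, 0, 0, 0, 0, 40]]

```text
clock: 2.35
tool_pos: [0.4378, 0.2083, 0.082]
eef_rot: [0.115, 0.993, -0.001, -0.002]
contact_force: [-0.1, 0.5, 0.3]
opening: 0.4
```

carry_out:
  motion:
    - [[0, 0, 0, 0, 0, 0, 0], [0, 0, 0, 0, 0, 0, 0], [0, 0, 0, 0, 0, 0, 0], [0, 0, 0, 0, 0, 0, 0], [0, 0, 0, 0, 0, 0, 0]]

```text
clock: 2.85
tool_pos: [0.4403, 0.2074, 0.0847]
eef_rot: [0.117, 0.993, 0.001, 0.001]
contact_force: [-1.1, 0.7, 7.4]
opening: 0.141
```

Run:
```python
from h import *
s=np.load("w1.npz")
print("post",ray(s,318,201,.096).round(4))
st=readout.get_state(); print(st["tool_pos"].round(4) if hasattr(st["tool_pos"],"round") else st["tool_pos"],st["opening"],st["contact_force"])
# tool-frame plan for circular arc
M=rot(st["eef_rot"]); ax=np.array([.516,.188]); p=np.array(st["tool_pos"])[:2]
a=np.arctan2(*(p-ax)[::-1]); print("rad",np.hypot(*(p-ax)),"ang",a)
q=p; 
for k in range(1,17):
    b=a+k*1.08/16; n=ax+.075*np.array([np.cos(b),np.sin(b)]); d=M[:2,:2].T@(n-q)*1e3; q=n; print(k,d.round(1),n.round(3))
```

```text
post [0.439  0.2094 0.096 ]
[0.4403 0.2074 0.0847] 0.141136875446987 [-1.07923252  0.74438636  7.39913112]
rad 0.07815574233517734 ang 2.890872348612433
1 [-3.2 -5.1] [0.442 0.202]
2 [-0.4 -5. ] [0.442 0.197]
3 [-0.8 -5. ] [0.441 0.192]
4 [-1.1 -4.9] [0.441 0.187]
5 [-1.4 -4.9] [0.441 0.181]
6 [-1.8 -4.7] [0.442 0.176]
7 [-2.1 -4.6] [0.443 0.172]
8 [-2.4 -4.5] [0.444 0.167]
9 [-2.7 -4.3] [0.446 0.162]
10 [-3.  -4.1] [0.448 0.157]
11 [-3.2 -3.9] [0.45  0.153]
12 [-3.5 -3.7] [0.452 0.148]
13 [-3.7 -3.4] [0.455 0.144]
14 [-3.9 -3.2] [0.458 0.14 ]
15 [-4.2 -2.9] [0.462 0.136]
16 [-4.3 -2.6] [0.465 0.133]
```

carry_out:
  motion:
    - [[-0.2, -5, 0, 0, 0, 0, 0], [-0.4, -5, 0, 0, 0, 0, 0], [-0.8, -5, 0, 0, 0, 0, 0], [-1.1, -5, 0, 0, 0, 0, 0], [-1.4, -5, 0, 0, 0, 0, 0], [-1.8, -4.8, 0, 0, 0, 0, 0], [-2.1, -4.6, 0, 0, 0, 0, 0], [-2.4, -4.5, 0, 0, 0, 0, 0]]

```text
clock: 3.65
tool_pos: [0.4411, 0.1687, 0.0845]
eef_rot: [0.115, 0.993, 0.002, 0.001]
contact_force: [-3.1, 3.4, 5.2]
opening: 0.145
```

carry_out:
  motion:
    - [[-2.7, -4.3, 0, 0, 0, 0, 0], [-3, -4.1, 0, 0, 0, 0, 0], [-3.2, -3.9, 0, 0, 0, 0, 0], [-3.5, -3.7, 0, 0, 0, 0, 0], [-3.7, -3.4, 0, 0, 0, 0, 0], [0, 0, 0, 0, 0, 0, 0]]

```text
clock: 4.25
tool_pos: [0.4527, 0.1447, 0.0844]
eef_rot: [0.116, 0.993, 0.001, 0.001]
contact_force: [-0.4, 2.2, 4.9]
opening: 0.137
```

carry_out:
  motion:
    - [[-3.9, -3.2, 0, 0, 0, 0, 0], [-4.2, -2.9, 0, 0, 0, 0, 0], [-4.3, -2.6, 0, 0, 0, 0, 0], [0, 0, 0, 0, 0, 0, 0]]

```text
clock: 4.65
tool_pos: [0.4585, 0.1382, 0.0842]
eef_rot: [0.113, 0.994, 0.004, -0.002]
contact_force: [-10.2, 13.2, 9.9]
opening: 0.139
```

Run:
```python
from h import *
for n in("scene","side"):
    s=eyes.snapshot(n); save(s,n+"1")
    x,y=(365,140) if n=="scene" else (260,135)
    cv2.imwrite(f"pics/c_{n}.png",cv2.resize(s["pixels"][y:y+90,x:x+110,::-1],None,fx=3.3,fy=3.3,interpolation=cv2.INTER_CUBIC))
a,b=[cv2.imread(f"pics/c_{n}.png") for n in("scene","side")]
cv2.imwrite("pics/both1.png",np.vstack([a,b]))
```

```text
(no output)
```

View pics/both1.png

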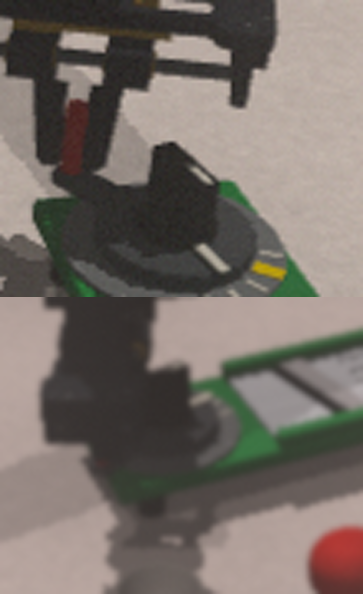

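The lever is at the loose stop: about 16 N against it after the full arc. I let go, rise, and move for a close look at the adjuster.

carry_out:
  motion:
    - [[3, 2, 0, 0, 0, 0, 40], [0, 0, 0, 0, 0, 0, 40], [0, 0, 0, 0, 0, 0, 40], [0, 0, -15, 0, 0, 0, 40], [0, 0, -30, 0, 0, 0, 40], [0, 0, -30, 0, 0, 0, 40], [0, 0, -40, 0, 0, 0, 40]]

```text
clock: 5.45
tool_pos: [0.4592, 0.1338, 0.1991]
eef_rot: [0.118, 0.993, -0.001, -0.001]
contact_force: [-0.1, -0.1, -0.0]
opening: 0.398
```

carry_out:
  motion:
    - [[-34, 34, 0, 0, 0, 0, 40], [-34, 34, 0, 0, 0, 0, 40], [-35, 37, 0, 0, 0, 0, 40], [0, 0, 0, 0, 0, -0.13, 40], [0, 0, 0, 0, 0, -0.13, 40], [0, 0, 0, 0, 0, -0.13, 40], [0, 0, 0, 0, 0, -0.13, 40], [0, 0, 0, 0, 0, -0.13, 40]]

```text
clock: 6.25
tool_pos: [0.5837, 0.2114, 0.1983]
eef_rot: [-0.208, 0.978, -0.001, -0.0]
contact_force: [-0.4, -0.3, 0.7]
opening: 0.402
```

carry_out:
  motion:
    - [[0, 0, 0, 0, 0, 0, 40], [0, 0, 0, 0, 0, 0, 40]]

```text
clock: 6.45
tool_pos: [0.5835, 0.212, 0.1984]
eef_rot: [-0.204, 0.979, -0.0, -0.0]
contact_force: [-0.1, -0.1, 0.1]
opening: 0.398
```

Run:
```python
from h import *
s=eyes.snapshot("wrist"); save(s,"w2"); np.savez("w2.npz",**s)
st=readout.get_state(); print(st["clock"],st["tool_pos"],rot(st["eef_rot"]).round(3),st["opening"],s["origin"],st["q"])
for p in((.514,.188,.094),(.514,.188,.045)):
    c=rot(s["attitude"]).T@(np.array(p)-s["origin"]); print(s["K"]@c/c[2])
```

```text
6.5 [0.58343457 0.21229644 0.19853808] [[-0.916 -0.401 -0.   ]
 [-0.401  0.916 -0.001]
 [ 0.    -0.001 -1.   ]] 0.3967760964082678 [0.51896658 0.18420307 0.32284548] [-0.1536658   0.79413867 -0.49468391  1.62873941  0.47238616  0.84080255
  1.13964522]
[325.01615113 113.07666805   1.        ]
[323.75703696 113.80361926   1.        ]
```

View pics/w2.png

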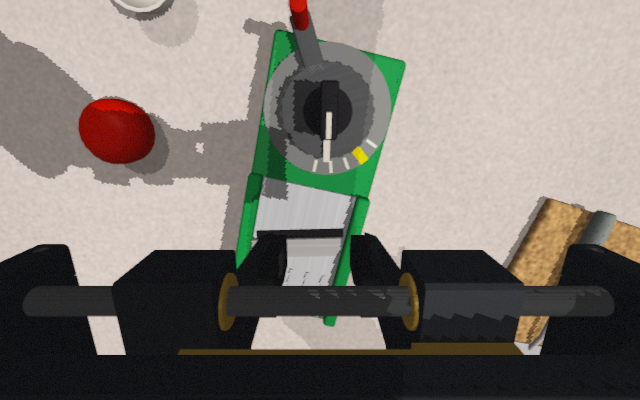

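The wrist view shows the dial with the lever loose, the pointer tip at (326,160) near the 0.3 mark, yellow at (361,155) and the bar centre about (329,110). That leaves about 0.68 rad to turn. I move over the axis and down.

carry_out:
  motion:
    - [[25, 3, 0, 0, 0, 0, 45], [25, 3, 0, 0, 0, 0, 45], [24, 2, 0, 0, 0, 0, 45], [0, 0, 30, 0, 0, 0, 45], [0, 0, 30, 0, 0, 0, 45], [0, 0, 30, 0, 0, 0, 45], [0, 0, 25, 0, 0, 0, 45], [0, 0, 0, 0, 0, 0, 45]]

```text
clock: 7.3
tool_pos: [0.5115, 0.1899, 0.0816]
eef_rot: [-0.206, 0.979, -0.001, -0.002]
contact_force: [-0.8, 0.1, 0.0]
opening: 0.45
```

carry_out:
  motion:
    - [[0, 0, 0, 0, 0, 0, 0], [0, 0, 0, 0, 0, 0, 0], [0, 0, 0, 0, 0, 0, 0], [0, 0, 0, 0, 0, 0, 0], [0, 0, 0, 0, 0, 0, 0]]

```text
clock: 7.8
tool_pos: [0.5131, 0.1902, 0.0848]
eef_rot: [-0.206, 0.978, -0.0, 0.001]
contact_force: [0.4, -1.6, 7.8]
opening: 0.157
```

carry_out:
  motion:
    - [[0, 0, 0, 0, 0, -0.09, 0], [0, 0, 0, 0, 0, -0.09, 0], [0, 0, 0, 0, 0, -0.09, 0], [0, 0, 0, 0, 0, -0.09, 0], [0, 0, 0, 0, 0, -0.09, 0], [0, 0, 0, 0, 0, -0.09, 0], [0, 0, 0, 0, 0, -0.08, 0], [0, 0, 0, 0, 0, -0.06, 0]]

```text
clock: 8.6
tool_pos: [0.5119, 0.1915, 0.0848]
eef_rot: [-0.522, 0.853, 0.001, 0.001]
contact_force: [-2.3, 1.2, 6.6]
opening: 0.155
```

carry_out:
  motion:
    - [[0, 0, 0, 0, 0, 0, 0], [0, 0, 0, 0, 0, 0, 0], [0, 0, 0, 0, 0, 0, 45], [0, 0, 0, 0, 0, 0, 45], [0, 0, 0, 0, 0, 0, 45], [0, 0, -20, 0, 0, 0, 45], [0, 0, -45, 0, 0, 0, 45], [0, 0, -45, 0, 0, 0, 45]]

```text
clock: 9.4
tool_pos: [0.5117, 0.19, 0.1942]
eef_rot: [-0.521, 0.853, 0.0, -0.001]
contact_force: [0.9, 0.4, 0.3]
opening: 0.455
```

carry_out:
  motion:
    - [[-37, 0, 0, 0, 0, 0, 45], [-37, 0, 0, 0, 0, 0, 45], [0, 0, 0, 0, 0, 0, 45], [0, 0, 0, 0, 0, 0, 45]]

```text
clock: 9.8
tool_pos: [0.5458, 0.2565, 0.1933]
eef_rot: [-0.521, 0.853, 0.0, -0.0]
contact_force: [-0.0, -0.9, 0.8]
opening: 0.446
```

Run:
```python
from h import *
s=eyes.snapshot("wrist"); save(s,"w3"); np.savez("w3.npz",**s)
st=readout.get_state(); print(st["clock"],st["tool_pos"],rot(st["eef_rot"]).round(3),st["opening"],st["q"])
for p in((.512,.190,.094),(.512,.190,.045)):
    c=rot(s["attitude"]).T@(np.array(p)-s["origin"]); print(s["K"]@c/c[2])
```

```text
9.85 [0.54565251 0.25525387 0.193077  ] [[-0.457 -0.889 -0.001]
 [-0.889  0.457 -0.002]
 [ 0.002  0.    -1.   ]] 0.4485235224427148 [-0.14731685  0.81810182 -0.67084809  1.68505172  0.63606758  0.87071949
  1.57746963]
[318.00469959 111.0280521    1.        ]
[317.93632119 112.10194305   1.        ]
```

View pics/w3.png

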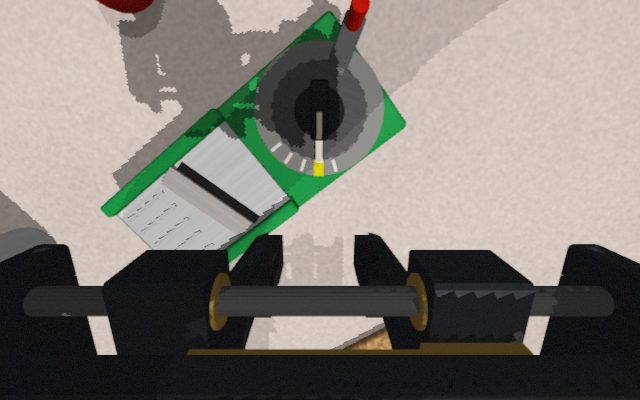

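The wrist view shows the pointer tip at (319,163) running straight into the yellow mark at (319,169), so the adjuster is at about 0.9. Now back over the post.

carry_out:
  motion:
    - [[36, 6, 0, 0, 0, 0, 45], [36, 6, 0, 0, 0, 0, 45], [36, 6, 0, 0, 0, 0, 45], [36, 6, 0, 0, 0, 0, 45], [0, 0, 0, 0, 0, 0.14, 45], [0, 0, 0, 0, 0, 0.14, 45], [0, 0, 0, 0, 0, 0.14, 45], [0, 0, 0, 0, 0, 0.14, 45]]

```text
clock: 10.65
tool_pos: [0.4582, 0.1372, 0.1936]
eef_rot: [-0.261, 0.965, -0.001, -0.001]
contact_force: [-0.2, -0.4, -0.4]
opening: 0.447
```

carry_out:
  motion:
    - [[0, 0, 0, 0, 0, 0.14, 45], [0, 0, 0, 0, 0, 0.14, 45], [0, 0, 0, 0, 0, 0, 45], [0, 0, 0, 0, 0, 0, 45]]

```text
clock: 11.05
tool_pos: [0.4586, 0.1381, 0.1937]
eef_rot: [-0.129, 0.992, -0.0, -0.0]
contact_force: [-0.6, 0.5, 0.4]
opening: 0.449
```

Run:
```python
from h import *
s=eyes.snapshot("wrist"); save(s,"w4")
h=cv2.cvtColor(s["pixels"],cv2.COLOR_RGB2HSV).astype(int)
m=((h[...,0]<8)|(h[...,0]>172))&(h[...,1]>150)&(h[...,2]>150)
k,l,S,c=cv2.connectedComponentsWithStats(m.astype(np.uint8))
for i in range(1,k):
    if S[i][4]>30: print(S[i],c[i],ray(s,*c[i],.096).round(4))
st=readout.get_state(); M=rot(st["eef_rot"]); p=np.array(st["tool_pos"]); print(st["clock"],p,M.round(3))
ax=np.array([.512,.190]); post=ax+.075*np.array([np.cos(3.913),np.sin(3.913)]); print("post",post,"move",M[:2,:2].T@(post-p[:2])*1e3,p[2]-.083)
q=post
for k in range(1,19):
    b=3.913-k*1.17/18; n=ax+.075*np.array([np.cos(b),np.sin(b)]); print(k,(M[:2,:2].T@(n-q)*1e3).round(1),n.round(3)); q=n
```

```text
[320 197  10  13  88] [324.40909091 202.75      ] [0.4537 0.1428 0.096 ]
11.1 [0.45865358 0.13836568 0.19363399] [[-0.967 -0.255 -0.001]
 [-0.255  0.967 -0.001]
 [ 0.001 -0.    -1.   ]]
post [0.45823023 0.13771413] move [ 0.57575899 -0.52177216] 0.11063399326515395
1 [2.3 4.3] [0.455 0.141]
2 [2.  4.5] [0.452 0.145]
3 [1.7 4.6] [0.449 0.149]
4 [1.4 4.7] [0.447 0.153]
5 [1.1 4.8] [0.444 0.158]
6 [0.8 4.8] [0.442 0.162]
7 [0.4 4.9] [0.441 0.167]
8 [0.1 4.9] [0.439 0.171]
9 [-0.2  4.9] [0.438 0.176]
10 [-0.5  4.8] [0.438 0.181]
11 [-0.8  4.8] [0.437 0.186]
12 [-1.1  4.7] [0.437 0.191]
13 [-1.4  4.7] [0.437 0.196]
14 [-1.7  4.6] [0.438 0.2  ]
15 [-2.   4.4] [0.439 0.205]
16 [-2.3  4.3] [0.44 0.21]
17 [-2.6  4.1] [0.441 0.215]
18 [-2.8  4. ] [0.443 0.219]
```

carry_out:
  motion:
    - [[3, 4, 25, 0, 0, 0, 45], [0, 0, 30, 0, 0, 0, 45], [0, 0, 30, 0, 0, 0, 45], [0, 0, 25, 0, 0, 0, 45], [0, 0, 0, 0, 0, 0, 45]]

```text
clock: 11.6
tool_pos: [0.4534, 0.1416, 0.0814]
eef_rot: [-0.129, 0.992, -0.001, -0.003]
contact_force: [-1.0, -0.2, 0.9]
opening: 0.449
```

carry_out:
  motion:
    - [[0, 0, 0, 0, 0, 0, 0], [0, 0, 0, 0, 0, 0, 0], [0, 0, 0, 0, 0, 0, 0], [0, 0, 0, 0, 0, 0, 0], [0, 0, 0, 0, 0, 0, 0]]

```text
clock: 12.1
tool_pos: [0.4553, 0.1416, 0.0846]
eef_rot: [-0.127, 0.992, -0.0, 0.0]
contact_force: [-0.6, -1.7, 7.3]
opening: 0.141
```

carry_out:
  motion:
    - [[2, 4.5, 0, 0, 0, 0, 0], [1.7, 4.6, 0, 0, 0, 0, 0], [1.4, 4.7, 0, 0, 0, 0, 0], [1.1, 4.8, 0, 0, 0, 0, 0], [0.8, 4.8, 0, 0, 0, 0, 0], [0.4, 4.9, 0, 0, 0, 0, 0], [0.1, 4.9, 0, 0, 0, 0, 0], [-0.2, 4.9, 0, 0, 0, 0, 0]]

```text
clock: 12.9
tool_pos: [0.4374, 0.1745, 0.0843]
eef_rot: [-0.126, 0.992, -0.002, -0.001]
contact_force: [-2.4, -5.6, 7.8]
opening: 0.139
```

carry_out:
  motion:
    - [[-0.5, 4.8, 0, 0, 0, 0, 0], [-0.8, 4.8, 0, 0, 0, 0, 0], [-1.1, 4.7, 0, 0, 0, 0, 0], [-1.4, 4.7, 0, 0, 0, 0, 0], [-1.7, 4.6, 0, 0, 0, 0, 0], [-2, 4.4, 0, 0, 0, 0, 0], [0, 0, 0, 0, 0, 0, 0]]

```text
clock: 13.6
tool_pos: [0.4386, 0.2071, 0.0839]
eef_rot: [-0.128, 0.992, 0.0, 0.0]
contact_force: [-1.9, -2.5, 5.9]
opening: 0.139
```

carry_out:
  motion:
    - [[-2.3, 4.3, 0, 0, 0, 0, 0], [-2.6, 4.1, 0, 0, 0, 0, 0], [0, 0, 0, 0, 0, 0, 0], [0, 0, 0, 0, 0, 0, 0]]

```text
clock: 14.0
tool_pos: [0.4407, 0.2142, 0.0838]
eef_rot: [-0.127, 0.992, -0.001, -0.001]
contact_force: [-1.7, -6.3, 6.9]
opening: 0.139
```

carry_out:
  motion:
    - [[-2.2, 3.3, 0, 0, 0, 0, 0], [0, 0, 0, 0, 0, 0, 0], [0, 0, 0, 0, 0, 0, 0]]

```text
clock: 14.3
tool_pos: [0.4408, 0.2144, 0.0837]
eef_rot: [-0.126, 0.992, -0.004, -0.003]
contact_force: [-3.9, -11.0, 11.0]
opening: 0.137
```

The tool did not move further and the force rose to about 11 N, so this is the tight stop. I release and retreat.

carry_out:
  motion:
    - [[2, -3, 0, 0, 0, 0, 40], [0, 0, 0, 0, 0, 0, 40], [0, 0, 0, 0, 0, 0, 40], [0, 0, -15, 0, 0, 0, 40], [0, 0, -40, 0, 0, 0, 40], [0, 0, -40, 0, 0, 0, 40], [0, 0, -40, 0, 0, 0, 40], [0, 0, 0, 0, 0, 0, 40]]

```text
clock: 15.1
tool_pos: [0.4439, 0.219, 0.2232]
eef_rot: [-0.128, 0.992, 0.003, 0.005]
contact_force: [0.2, 0.5, 0.2]
opening: 0.4
```

carry_out:
  motion:
    - [[-30, 0, 0, 0, 0, 0, 40], [-30, 0, 0, 0, 0, 0, 40], [-30, 0, 0, 0, 0, 0, 40], [-30, 0, 0, 0, 0, 0, 40], [-20, 0, 0, 0, 0, 0, 40], [0, 0, 0, 0, 0, 0, 40], [0, 0, 0, 0, 0, 0, 40]]

```text
clock: 15.8
tool_pos: [0.5758, 0.2518, 0.2176]
eef_rot: [-0.128, 0.992, 0.0, -0.001]
contact_force: [-0.1, -0.0, -0.6]
opening: 0.4
```

Run:
```python
from h import *
s=eyes.snapshot("wrist"); save(s,"w5")
st=readout.get_state(); print(st["clock"],st["tool_pos"],st["contact_force"],st["opening"])
```

```text
15.85 [0.57538937 0.25166518 0.21787557] [0.4573453  0.97210131 0.10244603] 0.3958054845733891
```

View pics/w5.png

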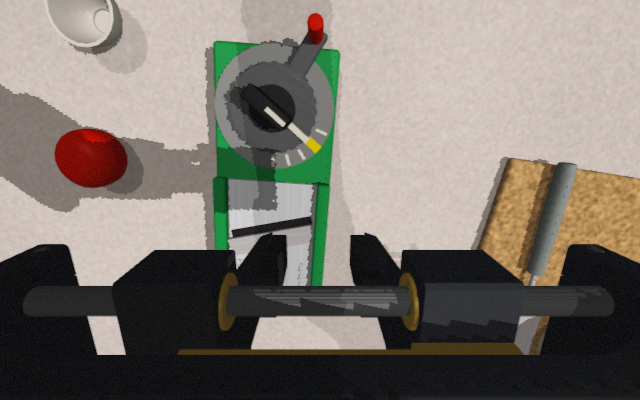

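The post top is at (316,22), with the lever swung back to the tight side. The pointer still runs into the yellow mark at (314,146), and the gripper is clear of everything. Handing in.

```bash
python3 -c "
from h import *
print(ticket.finish_job())"
```

```text
the job is handed in; nothing more can be done
None
```

The green slicer is set to the yellow mark with its lock ring tight again, and I handed the job in at about 16 s. The hand-in gives no verdict, so success is judged from my own checks.

- **Loosening:** I swung the lever counterclockwise until it met the loose stop, with about 16 N against it.
- **Adjuster:** I turned it about 0.68 rad with the ring loose. A close wrist picture then showed the pointer on the yellow mark.
- **Tightening:** I swung the lever back until it stopped moving and the force rose to about 11 N. That was about 0.09 rad past where it started.
- **Last picture:** The lever is on the tight side, the pointer is still on yellow, and the gripper is open, raised and clear with about 1 N on the tool.

The camera views placed the slicer's axis and the post up to about 5 mm apart, so I corrected both from close up before gripping. No check failed, and the orange slicer was never approached.

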